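# Start the extractor and raise the hood window to the mark

### The arm

A 6-joint arm with a two-finger parallel gripper is mounted at the origin on a cart in front of the work surface, level with it; the furniture and walls round the work are solid. World frame = base frame: x ahead of the robot, y to its left, z up, the work surface at z = 0. Lengths are in mm, angles in rad, forces in N, time in s.
With the tool pointing down it reaches from about 275 to 850 mm from the base axis. Payload 5.2 kg.
Tool frame: the origin (TCP) lies at the very end of the fingers, on their centre line; the grasp point (between the pads) lies 19 mm behind it (arm.grip_depth is the distance from the TCP to the grasp point, in mm); z points along the fingers, y is the line along which they close (so a half turn about z gives the same grasp; the last joint's range is limited). The gripper opens to 85 mm and grips with 20 to 120 N. Pads are 22 mm wide; open, the fingers measure 114 mm over their backs; the gripper's body (76 mm by 85 mm) begins 54 mm behind the grasp point. The pads swing forward as they close: fully open they stand 13 mm farther back than shut.
Start: joints at [-1.381, 0.259, 1.535, -0, 1.348, -0.203], TCP at [210.548, -508.109, 231.31] pointing down, gripper open.
Joint ranges: [-3.14, 3.14], [-0.91, 2.08], [0.19, 2.58], [-1.22, 4.36], [0.22, 2.71], [-3.12, 3.12]. Speed limits (rad/s): [2.57, 2.57, 3.14, 3.14, 3.14, 3.14].

### API

Orientations are given as a unit quaternion [w, x, y, z].
In Python, from plant import arm gives the robot as it stands.
- The arm moves only by the tool step_arm, never from a script. Its argument "deltas" is a list of rows, each an object of numbers: "tx", "ty", "tz": the shift along the tool's x, y, z in cm; "wx", "wy", "wz": the turn, a rotation vector about the tool's x, y, z in rad; "claw": the opening, from 0 (shut) to 1 (fully open). In form: [{"tx": .., "ty": .., "tz": .., "wx": .., "wy": .., "wz": .., "claw": ..}, ...]. A call has 1 to 12 rows; each row shifts and turns the commanded pose from where the row before left it, along the tool's axes as they then stand; what a row does not reach is not made up. A row lasts 1/8 s, in which the tool goes at most 62.5 mm and 10.7 degrees, less where a joint would pass 70% of its speed; a pose out of reach is approached as far as the arm can. A call is refused whole if a number of a shift passes 6.25 or a number of a turn 0.188, either way. A call with a gripper value outside its range is refused whole. The fingers move at their own pace and stop on an object; "force" is the grip in N (left out, the last holds). Time passes only in rows, so rows that do not move let the fingers close. It gives the time, the measured TCP pose, the force, the opening and the grip force at its end, in the units of the state.
- arm.get_state(): the state, without advancing time (a new reading comes with each control period).
- arm.read_camera(name): name is "side" or "top"; returns a dict with "pixels" (420x560x3 uint8, red, green, blue), "range_z" (420x560 float32, mm along the optical axis (not along the pixel's ray), 0 where there is no reading), "fx", "fy", "cx", "cy" (pixels), "extrinsics" (4x4, takes a point from world to camera coordinates). Camera axes: x right, y down, z forward; pixel columns grow to the right and rows downward; lengths in mm; the calibration is good to about 2 mm. A picture is of the moment at which its call begins.
- arm.finish_job(): hands the job in; it is judged then, once.
The state is a dict: "clock": time; "qpos": joint angles; "qd": joint speeds; "effort": joint torques, N m; "position": TCP position; "eef_rot": TCP orientation; "wrist_force": force on the tool from outside, world axes, zero at the start; "wrist_torque": the same for the moment, N m; "opening": finger opening in mm; "finger_force": force on a finger pad.
Only numpy, scipy, OpenCV 4.12 (cv2) and the standard library are available. Lean on these libraries where they do the work, as an engineer would, in place of code of your own. Each camera call takes 0.05 s, during which the arm holds its last target. There are 200 camera calls.

### The job

Press the green start button on the yellow switch box fully down, then push the sloping window of the small white extraction hood up from beneath its lip until the lip is level with the green pointer on the hood's side rail, and leave it standing there. Use only the fingertips or the outside of the fingers: do not pinch the lip, do not shift the pointer, and leave the bottle in the hood and everything else on the table where it is.

Things in the scene. Friction and masses are not known exactly. Their poses are not given: they have to be found in the camera images.
- fan_button_top (a point): centre of the top face of the round green push button (30 mm across) on the yellow switch box (70 x 80 x 36 mm, fixed to the table). It is pressed straight down; it springs back by itself.
- fan_button (a joint): travel of the green button, m: 0 up, 0.006 fully down (5 N); counts as pressed beyond 0.004.
- hood: white extraction hood, fixed, 220 deep, 288 wide, 270 mm high (grey spigot on top to 320). Origin: centre of its underside; x from front to back, z up. Front: an 85 mm high upright sill at x = -110 mm, above it a window front sloping back at 50 degrees to the level. A brass counterweight on its right (-y) side sinks as the window rises.
- sash: sliding window: clear pane in aluminium frame, 252 wide, 130 mm long up the slope, 0.4 kg, balanced; a push of 2 to 4 N moves it and it stays where left. Origin: mid-width at the sill's top front edge when shut, moves along. x up the slope (the way it slides), z outward (to the robot and up), y left. Frame's outer face at z = 10 mm. Shut at the start; slides 115 mm, beyond the pointer.
- lip_mid (a point): middle of the lip at the window's lower edge, axes as the sash (x up the slope, z outward, y left). Lip: shelf 216 mm wide (y +-108), 14 mm thick (x +-7), square to the pane; black lower half stands out from z = -17 (window frame) to +17 mm, orange upper half only to z = +7 mm. Its underside is at x = -7 mm, with free space below it for the fingers.
- pointer_tip (a point): tip of the green pointer on the hood's left (+y) side rail, axes as the sash; it points at the lip's left end. The window is at the mark when lip_mid (on the seam of black and orange) and this point have the same x along these axes. It stands 45 to 100 mm up the slope from the shut lip, different each time, and stays there.
- bottle: cream soap bottle with black cap, 50 x 87 x 202 mm, standing in the hood; origin at the centre of its underside. Bystander.
- glue_can: yellow and red tin, 69 mm across, 76 mm high, origin at the centre of its underside. Bystander.
- label_roll: white roll of labels, 68 mm across, 60 mm high, origin at the centre of its underside. Bystander.
- gauge_block: grey steel block with a knob, 30 x 60 x 42 mm, origin at the centre of its underside. Bystander.
- cap_loose: black bottle cap, 37 x 37 x 33 mm, origin at the centre of its underside. Bystander.
Things that resemble listed ones, but are neither listed nor needed, are in the scene too. Of the things shaped like the part that bears fan_button_top, the yellow one is meant.

How it is judged:
By the outcome, as a careful person would: the job done as asked, in the order asked, and still so for the second after the job is handed in, with the robot touching nothing.
It also fails if it takes over 45 s, if anything falls off the work surface, if the arm or the gripper's body presses on something with over 40 N, if the wrist force passes 120 N, or if a joint passes its speed limit or range.

## Working session

There is one attempt and no reset: what is moved stays moved. The work goes in short steps, Python scripts to look and compute and a tool call to move; the robot and the scene stay as the last step left them, time stands still between calls to the robot, and variables do not carry over. Pictures are saved under pics/ and viewed, at most 10 in all, crops included, and the job is handed in when it is done.

Besides the shell and the picture viewer there is one more tool, called after "Call:" as name([rows], argument=value, ...), one row to a line, values as JSON. step_arm: Moves the arm, as the interface text tells. Its arguments: {"type":"object","properties":{"deltas":{"type":"array"},"force":{"type":"number"}},"required":["deltas"]}

```bash
mkdir -p pics
cat > h.py <<'E'
import numpy as np, cv2
from plant import arm
def grab(n):
    c=arm.read_camera(n); np.savez(f'{n}.npz',**c); return c
def load(n): return dict(np.load(f'{n}.npz'))
def world(c):
    z=c['range_z'].astype(float); v,u=np.indices(z.shape)
    p=np.stack([(u-c['cx'])/c['fx']*z,(v-c['cy'])/c['fy']*z,z,np.ones_like(z)],-1)
    w=(p@np.linalg.inv(c['extrinsics']).T)[...,:3]; w[z==0]=np.nan; return w
def save(c,name,box=None,s=1):
    im=c['pixels'][...,::-1]
    if box: im=im[box[1]:box[3],box[0]:box[2]]
    cv2.imwrite('pics/'+name,cv2.resize(im,None,fx=s,fy=s,interpolation=cv2.INTER_CUBIC))
E
python3 - <<'E'
from h import *
for n in('side','top'):
    c=grab(n); save(c,n+'0.png',s=1.4)
    print(n,np.linalg.inv(c['extrinsics'])[:3].round(3).tolist(),c['fx'])
s=arm.get_state();print(s)
E
```

```text
side [[-0.918, -0.211, 0.335, 128.395], [-0.396, 0.501, -0.77, 1058.152], [-0.005, -0.839, -0.543, 761.96]] 406.91435061294817
top [[0.023, -0.979, 0.204, 314.2], [-1.0, -0.023, 0.002, 125.26], [0.003, -0.204, -0.979, 1244.018]] 483.5530950589033
{'clock': 0.1, 'qpos': array([-1.38081096e+00,  2.59315153e-01,  1.53597437e+00, -2.67926524e-05,
        1.34802543e+00, -2.02786065e-01]), 'qd': array([ 0.00218496, -0.00113203, -0.00352282,  0.00270766,  0.00040344,
       -0.00070234]), 'effort': array([ 2.05642114e-03, -4.46966386e+01, -2.91247433e+01, -2.97619281e-04,
        6.19238766e-03,  3.94113670e-05]), 'position': array([ 210.43940724, -507.62511827,  230.53331081]), 'eef_rot': array([-8.61214756e-04,  9.80777279e-01,  1.95128645e-01, -7.55085458e-06]), 'wrist_force': array([-0.66640906, -0.28747686, -0.00634454]), 'wrist_torque': array([-0.01941608,  0.0068836 ,  0.0229353 ]), 'finger_force': 0.0, 'opening': 85.55854069742036}
```

View pics/side0.png

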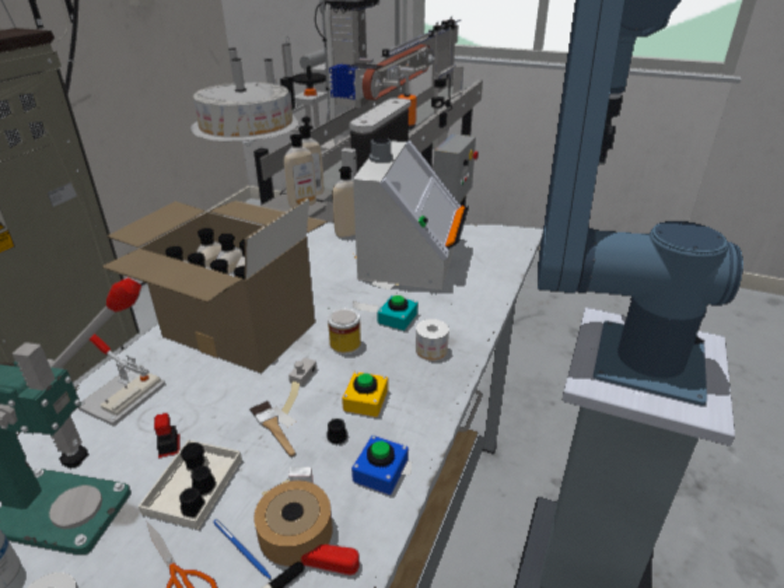

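View pics/top0.png

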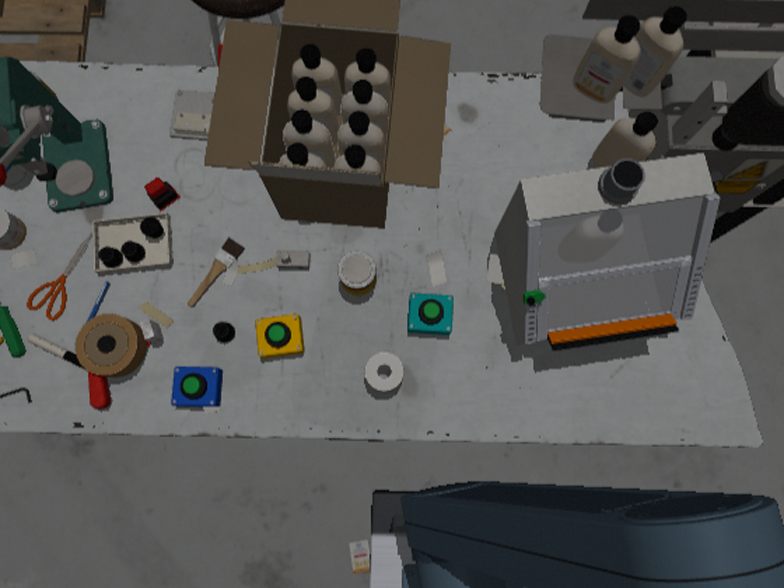

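Candidates for the button in the top view (1.4x pixels) are yellow (278,335), teal (431,312) and blue (195,386). I choose yellow. The orange and black lip runs from (548,340) to (678,322), and the green pointer is at (534,298) on the left rail.

Run:
```python
from h import *
c=load('top'); W=world(c); hsv=cv2.cvtColor(c['pixels'],cv2.COLOR_RGB2HSV)
def m(lo,hi,box):
    k=cv2.inRange(hsv,lo,hi)>0; b=np.zeros_like(k); b[box[1]:box[3],box[0]:box[2]]=1; return k&b
g=m((40,90,60),(85,255,255),(180,220,220,260)); print('btn',g.sum(),np.median(W[g],0).round(1),np.nanmean(W[g],0).round(1))
y=m((18,120,100),(32,255,255),(180,220,220,260)); P=W[y];P=P[P[:,2]>25]; r=cv2.minAreaRect(P[:,:2].astype(np.float32)); print('box',r,np.median(P[:,2]))
o=m((4,150,120),(18,255,255),(385,220,490,252)); P=W[o]; print('orange',o.sum(),np.median(P,0).round(1)); r=cv2.minAreaRect(P[:,:2].astype(np.float32)); print(r)
vx=cv2.fitLine(P.astype(np.float32),cv2.DIST_HUBER,0,.01,.01).ravel(); print(vx)
p=m((40,90,40),(85,255,255),(370,200,395,225)); print('ptr',p.sum()); vv,uu=np.where(p)
for a,b in zip(uu,vv): print(a,b,W[b,a].round(0).tolist(),end=';')
a=cv2.resize(c['pixels'][195:260,365:500],None,fx=5.5,fy=5.5,interpolation=cv2.INTER_CUBIC)
b=cv2.resize(c['pixels'][215:265,170:305],None,fx=5.5,fy=4.5,interpolation=cv2.INTER_CUBIC)
cv2.imwrite('pics/crop1.png',np.vstack([a,b])[:600,:,::-1])
c=load('side'); save(c,'crop2.png',(245,90,345,210),5)
```

```text
btn 109 [nan nan nan] [492.3 335.8  57.1]
box ((492.2870178222656, 335.57366943359375), (69.64836120605469, 79.68251037597656), 8.586869239807129) 35.474108025646615
orange 637 [nan nan nan]
((511.9849548339844, -244.04229736328125), (18.001659393310547, 223.5499725341797), 12.941617012023926)
[0. 0. 0. 0. 0. 0.]
ptr 106
382 207 [552.0, -98.0, 184.0];383 207 [552.0, -100.0, 184.0];384 207 [552.0, -102.0, 184.0];374 208 [552.0, -83.0, 169.0];375 208 [551.0, -84.0, 175.0];376 208 [550.0, -85.0, 182.0];377 208 [549.0, -86.0, 185.0];378 208 [549.0, -88.0, 186.0];379 208 [550.0, -92.0, 181.0];380 208 [550.0, -93.0, 184.0];381 208 [550.0, -96.0, 184.0];382 208 [550.0, -98.0, 184.0];383 208 [549.0, -99.0, 187.0];384 208 [549.0, -101.0, 189.0];385 208 [549.0, -104.0, 187.0];386 208 [552.0, -108.0, 176.0];374 209 [547.0, -80.0, 183.0];375 209 [547.0, -82.0, 186.0];376 209 [546.0, -83.0, 189.0];377 209 [546.0, -86.0, 187.0];378 209 [546.0, -88.0, 189.0];379 209 [547.0, -90.0, 187.0];380 209 [546.0, -92.0, 188.0];381 209 [546.0, -95.0, 188.0];382 209 [547.0, -97.0, 188.0];383 209 [547.0, -99.0,
[... 1739 characters left out ...]
.0];386 213 [538.0, -106.0, 186.0];387 213 [540.0, -110.0, 178.0];388 213 [540.0, -112.0, 178.0];374 214 [536.0, -80.0, 181.0];375 214 [535.0, -81.0, 186.0];382 214 [537.0, -99.0, 179.0];383 214 [536.0, -100.0, 184.0];384 214 [537.0, -103.0, 181.0];385 214 [537.0, -105.0, 179.0];386 214 [537.0, -107.0, 182.0];387 214 [538.0, -111.0, 175.0];374 215 [534.0, -80.0, 180.0];375 215 [534.0, -82.0, 182.0];382 215 [535.0, -99.0, 179.0];383 215 [534.0, -101.0, 180.0];384 215 [535.0, -103.0, 178.0];385 215 [536.0, -106.0, 176.0];386 215 [535.0, -108.0, 179.0];374 216 [534.0, -82.0, 170.0];375 216 [532.0, -83.0, 177.0];376 216 [nan, nan, nan];382 216 [532.0, -99.0, 178.0];375 217 [530.0, -83.0, 178.0];
```

View pics/crop1.png

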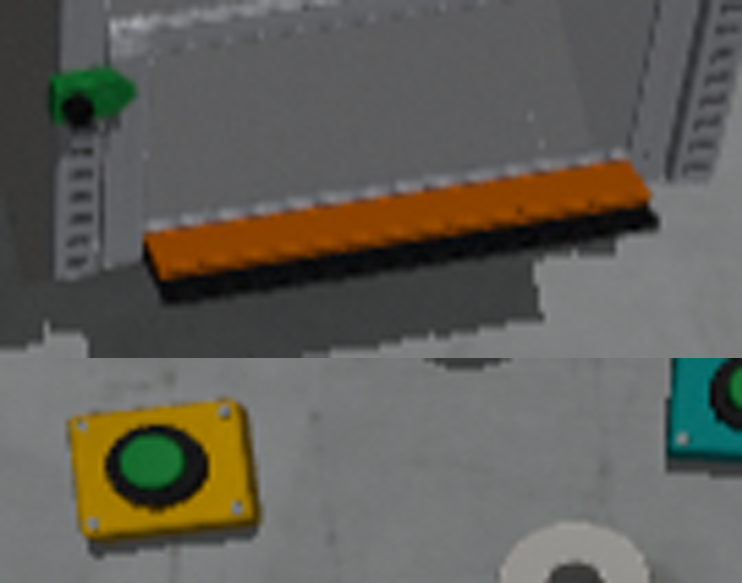

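View pics/crop2.png

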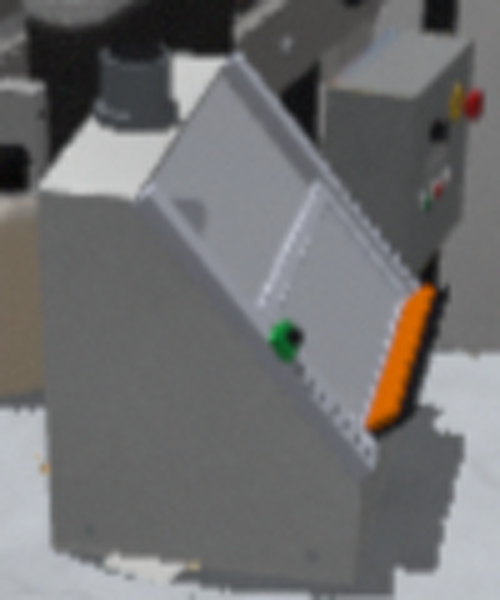

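Crop 1 shows the yellow box with its green button in a black collar at about (153,462), and the pointer tip at about (136,90) beside the left rail. Measured button top is (492,336,57). The box top measures 70x80 mm at z=35.5, which matches the given size. The first move is toward the button.

Call:
step_arm([
  {"tx": 1.8, "ty": -2.0, "claw": 0},
  {"tx": 3.6, "ty": -4.1, "claw": 0},
  {"tx": 3.6, "ty": -4.1, "tz": 0.5, "claw": 0},
  {"tx": 3.6, "ty": -4.1, "tz": 0.5, "claw": 0},
  {"tx": 3.6, "ty": -4.1, "tz": 0.5, "claw": 0},
  {"tx": 3.6, "ty": -4.1, "tz": 0.5, "claw": 0},
  {"tx": 3.6, "ty": -4.1, "tz": 0.5, "claw": 0},
  {"tx": 3.6, "ty": -4.1, "tz": 0.5, "claw": 0},
  {"tx": 3.6, "ty": -4.1, "tz": 0.5, "claw": 0},
  {"tx": 3.6, "ty": -4.1, "tz": 0.5, "claw": 0},
  {"tx": 3.6, "ty": -4.1, "tz": 0.5, "claw": 0},
  {"tx": 3.6, "ty": -4.1, "tz": 0.5, "claw": 0},
])

```text
schema error: expected keys tx, ty, tz, wx, wy, wz, claw
```

```bash
cat >> h.py <<'E'
def hsvmask(c,lo,hi,box):
    k=cv2.inRange(cv2.cvtColor(c['pixels'],cv2.COLOR_RGB2HSV),lo,hi)>0; b=np.zeros_like(k); b[box[1]:box[3],box[0]:box[2]]=1; return k&b
def sash_axes(yaw):
    h=np.array([np.cos(yaw),np.sin(yaw),0]); l=np.array([-h[1],h[0],0]); z=np.array([0,0,1.]); a=np.radians(50)
    return h,l,np.cos(a)*h+np.sin(a)*z,-np.sin(a)*h+np.cos(a)*z
def toolmove(target,state=None):
    from scipy.spatial.transform import Rotation as R
    s=state or arm.get_state(); r=R.from_quat(np.roll(s['eef_rot'],-1)).as_matrix()
    return (r.T@(np.array(target)-s['position'])/10).round(2), r
E
python3 - <<'E'
from h import *
c=load('top'); W=world(c)
P=W[hsvmask(c,(4,150,120),(18,255,255),(385,220,490,252))]; P=P[~np.isnan(P[:,0])]
v=cv2.fitLine(P.astype(np.float32),cv2.DIST_HUBER,0,.01,.01).ravel(); print('orange fit',v.round(3),'yaw',np.degrees(np.arctan2(-v[0],v[1])))
# sloped side rails / white panel: plane fit
Q=W[150:235,375:515].reshape(-1,3); 
yaw=np.arctan2(-v[0]*np.sign(v[1]),abs(v[1])); h,l,u,n=sash_axes(yaw)
N=(Q@n); Hh,e=np.histogram(N[~np.isnan(N)],bins=np.arange(np.nanmin(N),np.nanmax(N),4)); i=np.argsort(Hh)[-6:]; print(e[i].round(),Hh[i])
for k,f in(('u',u),('n',n),('l',l)): print(k,np.percentile(P@f,[1,5,25,50,75,95,99]).round(1))
t=np.array([543.,-114.5,184]);print('tip',t@u,t@n,t@l)
B=W[hsvmask(c,(0,0,0),(180,255,45),(385,225,492,260))];B=B[~np.isnan(B[:,0])];B=B[B[:,2]>70]
print('black',len(B));
for k,f in(('u',u),('n',n),('l',l)): print(k,np.percentile(B@f,[1,5,25,50,75,95,99]).round(1))
d,r=toolmove([492.3,335.8,75]); print(d,r.round(3).tolist(),arm.get_state()['position'])
E
```

```text
orange fit [-1.78000e-01  9.84000e-01 -0.00000e+00  5.06322e+02 -2.42303e+02
  1.12872e+02] yaw 10.226151
[-299. -287. -295. -303. -307. -291.] [ 235 1193 1735 2144 2320 2554]
u [375.5 376.5 378.1 379.1 380.1 381.6 382.7]
n [-289.3 -287.3 -281.6 -275.9 -269.6 -265.2 -263.4]
l [-432.8 -423.2 -379.8 -326.3 -274.2 -231.1 -223. ]
tip 471.3749727761999 -275.50963312271836 -209.08206430077553
black 461
u [365.4 366.9 369.7 371.4 372.8 374.5 375.6]
n [-275.9 -265.7 -262.  -257.8 -255.5 -253.3 -252.3]
l [-431.5 -421.2 -376.4 -323.5 -268.5 -225.4 -219.3]
[ 58.32 -67.1   15.69] [[0.924, 0.383, -0.0], [0.383, -0.924, 0.002], [0.0, -0.002, -1.0]] [ 210.43940724 -507.62511827  230.53331081]
```

Call:
step_arm([
  {"tx": 1.8, "ty": -2.0, "tz": 0, "wx": 0, "wy": 0, "wz": 0, "claw": 0},
  {"tx": 3.7, "ty": -4.2, "tz": 0, "wx": 0, "wy": 0, "wz": 0, "claw": 0},
  {"tx": 3.7, "ty": -4.2, "tz": 0.5, "wx": 0, "wy": 0, "wz": 0, "claw": 0},
  {"tx": 3.7, "ty": -4.2, "tz": 0.5, "wx": 0, "wy": 0, "wz": 0, "claw": 0},
  {"tx": 3.7, "ty": -4.2, "tz": 0.5, "wx": 0, "wy": 0, "wz": 0, "claw": 0},
  {"tx": 3.7, "ty": -4.2, "tz": 0.5, "wx": 0, "wy": 0, "wz": 0, "claw": 0},
  {"tx": 3.7, "ty": -4.2, "tz": 0.5, "wx": 0, "wy": 0, "wz": 0, "claw": 0},
  {"tx": 3.7, "ty": -4.2, "tz": 0.5, "wx": 0, "wy": 0, "wz": 0, "claw": 0},
  {"tx": 3.7, "ty": -4.2, "tz": 0.5, "wx": 0, "wy": 0, "wz": 0, "claw": 0},
  {"tx": 3.7, "ty": -4.2, "tz": 0.5, "wx": 0, "wy": 0, "wz": 0, "claw": 0},
  {"tx": 3.7, "ty": -4.2, "tz": 0.5, "wx": 0, "wy": 0, "wz": 0, "claw": 0},
  {"tx": 3.7, "ty": -4.2, "tz": 0.5, "wx": 0, "wy": 0, "wz": 0, "claw": 0},
])

```text
clock: 1.6
position: [418.9, 101.8, 181.1]
eef_rot: [0.0, 0.981, 0.195, 0.0]
wrist_force: [0.5, -1.5, 0.4]
opening: 0.2
finger_force: 0.0
```

Call:
step_arm([
  {"tx": 3.1, "ty": -3.8, "tz": 1.5, "wx": 0, "wy": 0, "wz": 0, "claw": 0},
  {"tx": 3.1, "ty": -3.8, "tz": 1.5, "wx": 0, "wy": 0, "wz": 0, "claw": 0},
  {"tx": 3.1, "ty": -3.8, "tz": 1.5, "wx": 0, "wy": 0, "wz": 0, "claw": 0},
  {"tx": 3.1, "ty": -3.8, "tz": 2, "wx": 0, "wy": 0, "wz": 0, "claw": 0},
  {"tx": 3.3, "ty": -3.6, "tz": 2, "wx": 0, "wy": 0, "wz": 0, "claw": 0},
  {"tx": 0, "ty": 0, "tz": 2, "wx": 0, "wy": 0, "wz": 0, "claw": 0},
  {"tx": 0, "ty": 0, "tz": 0, "wx": 0, "wy": 0, "wz": 0, "claw": 0},
])

```text
clock: 2.48
position: [489.9, 333.4, 73.9]
eef_rot: [0.001, 0.981, 0.196, -0.003]
wrist_force: [-0.3, 0.4, 0.7]
opening: 0.3
finger_force: 0.0
```

Call:
step_arm([
  {"tx": 0.2, "ty": -0.1, "tz": 0.8, "wx": 0, "wy": 0, "wz": 0, "claw": 0},
  {"tx": 0, "ty": 0, "tz": 0.6, "wx": 0, "wy": 0, "wz": 0, "claw": 0},
  {"tx": 0, "ty": 0, "tz": 0.4, "wx": 0, "wy": 0, "wz": 0, "claw": 0},
  {"tx": 0, "ty": 0, "tz": 0.3, "wx": 0, "wy": 0, "wz": 0, "claw": 0},
  {"tx": 0, "ty": 0, "tz": 0.2, "wx": 0, "wy": 0, "wz": 0, "claw": 0},
  {"tx": 0, "ty": 0, "tz": 0, "wx": 0, "wy": 0, "wz": 0, "claw": 0},
])

```text
clock: 3.22
position: [493.4, 335.0, 53.6]
eef_rot: [0.0, 0.981, 0.195, 0.0]
wrist_force: [-1.3, -2.1, 3.8]
opening: -0.1
finger_force: 1.9
```

Call:
step_arm([
  {"tx": 0, "ty": 0, "tz": 0.2, "wx": 0, "wy": 0, "wz": 0, "claw": 0},
  {"tx": 0, "ty": 0, "tz": 0.2, "wx": 0, "wy": 0, "wz": 0, "claw": 0},
  {"tx": 0, "ty": 0, "tz": 0.1, "wx": 0, "wy": 0, "wz": 0, "claw": 0},
  {"tx": 0, "ty": 0, "tz": 0, "wx": 0, "wy": 0, "wz": 0, "claw": 0},
  {"tx": 0, "ty": 0, "tz": 0, "wx": 0, "wy": 0, "wz": 0, "claw": 0},
])

```text
clock: 3.85
position: [493.6, 335.2, 51.7]
eef_rot: [0.0, 0.981, 0.195, 0.001]
wrist_force: [-7.6, -6.2, 26.2]
opening: 0.0
finger_force: 12.9
```

The force of 26 N at z=51.7, 6 mm below the measured top, means the button is on its stop. I'll release it and go round in front of the hood.

Call:
step_arm([
  {"tx": 0, "ty": 0, "tz": -3, "wx": 0, "wy": 0, "wz": 0, "claw": 0},
  {"tx": 0, "ty": 0, "tz": -5, "wx": 0, "wy": 0, "wz": 0, "claw": 0},
  {"tx": 0, "ty": 0, "tz": -6, "wx": 0, "wy": 0, "wz": 0, "claw": 0},
  {"tx": -3.1, "ty": 4.1, "tz": 0, "wx": 0, "wy": 0, "wz": 0, "claw": 0},
  {"tx": -3.1, "ty": 4.1, "tz": 0, "wx": 0, "wy": 0, "wz": 0, "claw": 0},
  {"tx": -3.1, "ty": 4.1, "tz": 0, "wx": 0, "wy": 0, "wz": 0, "claw": 0},
  {"tx": -3.1, "ty": 4.1, "tz": 0, "wx": 0, "wy": 0, "wz": 0, "claw": 0},
  {"tx": -3.1, "ty": 4.1, "tz": 0, "wx": 0, "wy": 0, "wz": 0, "claw": 0},
  {"tx": -3.1, "ty": 4.1, "tz": 0, "wx": 0, "wy": 0, "wz": 0, "claw": 0},
  {"tx": -3.1, "ty": 4.1, "tz": 0, "wx": 0, "wy": 0, "wz": 0, "claw": 0},
  {"tx": -3.1, "ty": 4.1, "tz": 0, "wx": 0, "wy": 0, "wz": 0, "claw": 0},
])

```text
clock: 5.22
position: [389.4, -63.8, 188.3]
eef_rot: [0.0, 0.981, 0.195, 0.001]
wrist_force: [0.7, -0.2, 0.1]
opening: -0.5
finger_force: 0.0
```

Call:
step_arm([
  {"tx": -1.9, "ty": 4.6, "tz": 0, "wx": 0, "wy": 0, "wz": 0, "claw": 0},
  {"tx": -1.9, "ty": 4.6, "tz": 0, "wx": 0, "wy": 0, "wz": 0, "claw": 0},
  {"tx": -1.9, "ty": 4.6, "tz": 0, "wx": 0, "wy": 0, "wz": 0, "claw": 0},
  {"tx": -1.9, "ty": 4.6, "tz": 0, "wx": 0, "wy": 0, "wz": 0, "claw": 0},
  {"tx": 0, "ty": 0, "tz": 0, "wx": 0, "wy": 0, "wz": 0.107, "claw": 0},
  {"tx": 0, "ty": 0, "tz": 0, "wx": 0, "wy": 0, "wz": 0.107, "claw": 0},
  {"tx": 0, "ty": 0, "tz": 0, "wx": 0, "wy": 0.175, "wz": 0, "claw": 0},
  {"tx": 0, "ty": 0, "tz": 0, "wx": 0, "wy": 0.175, "wz": 0, "claw": 0},
  {"tx": 0, "ty": 0, "tz": 0, "wx": 0, "wy": 0.175, "wz": 0, "claw": 0},
  {"tx": 0, "ty": 0, "tz": 0, "wx": 0, "wy": 0.175, "wz": 0, "claw": 0},
  {"tx": 0, "ty": 0, "tz": 0, "wx": 0, "wy": 0.173, "wz": 0, "claw": 0},
  {"tx": 0, "ty": 0, "tz": 0, "wx": 0, "wy": 0, "wz": 0, "claw": 0},
])

```text
clock: 6.72
position: [388.2, -262.6, 186.7]
eef_rot: [-0.039, 0.904, 0.077, 0.42]
wrist_force: [-0.8, 0.0, -0.6]
opening: -0.2
finger_force: 0.0
```

Run:
```python
from h import *
yaw=np.radians(10.2);h,l,u,n=sash_axes(yaw); L=372*u-270*n-327*l
print('lip',L.round(1)); d,r=toolmove(L-40*u+60*n); print('to stage',d); print(r.round(3).tolist()); print((r.T@np.stack([u,n,l],1)).round(3).tolist())
s=arm.get_state(); print(s['qpos'].round(2),s['position'].round(1))
c=grab('side'); save(c,'s1.png',(210,60,460,230),3)
```

```text
lip [ 496.8 -242.9  111.4]
to stage [-2.66  0.    7.3 ]
[[0.636, 0.171, 0.752], [0.106, -0.985, 0.135], [0.764, -0.006, -0.645]]
[[1.0, -0.002, -0.009], [-0.009, 0.001, -1.0], [-0.002, -1.0, -0.001]]
[-1.54  0.09  2.24  0.95  1.19 -0.69] [ 388.2 -262.6  186.7]
```

View pics/s1.png

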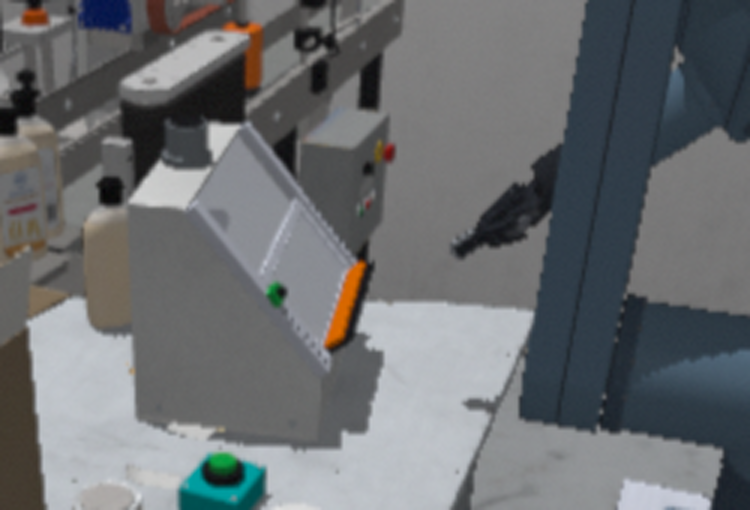

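The picture shows the shut fingers at (455,245), pointing square at the window above and in front of the lip at (345,320). The alignment with the sash axes is within 0.5°. I'll go below the lip and then in.

Call:
step_arm([
  {"tx": -1.5, "ty": 0, "tz": 2.0, "wx": 0, "wy": 0, "wz": 0, "claw": 0},
  {"tx": -2.0, "ty": 0, "tz": 3.3, "wx": 0, "wy": 0, "wz": 0, "claw": 0},
  {"tx": 0, "ty": 0, "tz": 3.5, "wx": 0, "wy": 0, "wz": 0, "claw": 0},
  {"tx": 0, "ty": 0, "tz": 3.0, "wx": 0, "wy": 0, "wz": 0, "claw": 0},
  {"tx": 0, "ty": 0, "tz": 2.0, "wx": 0, "wy": 0, "wz": 0, "claw": 0},
  {"tx": 0, "ty": 0, "tz": 0, "wx": 0, "wy": 0, "wz": 0, "claw": 0},
])

```text
clock: 7.52
position: [473.2, -244.9, 72.3]
eef_rot: [-0.039, 0.903, 0.083, 0.419]
wrist_force: [0.2, -0.9, 0.8]
opening: 0.0
finger_force: 0.0
```

```bash
cat >> h.py <<'E'
def lipc(L):
    h,l,u,n=sash_axes(np.radians(10.2)); d=arm.get_state()['position']-L; return np.array([d@u,d@n,d@l]).round(1)
L0=np.array([496.8,-242.9,111.4])
E
python3 - <<'E'
from h import *
print(lipc(L0)); c=grab('side'); save(c,'s2.png',(270,110,360,190),7); s=arm.get_state(); print(s['qpos'].round(2),s['wrist_force'].round(1))
E
```

```text
[-45.1  -7.    2.3]
[-1.27  0.41  2.29  1.31  0.9  -0.99] [0.4 0.  0.1]
```

View pics/s2.png

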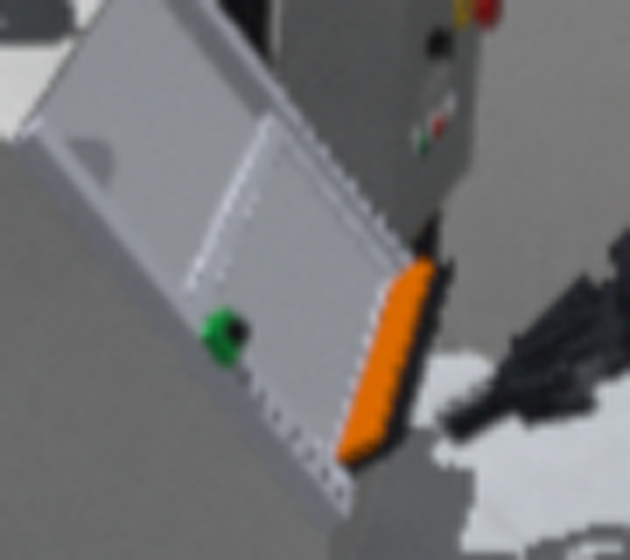

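The tip is in front of and below the lip at (450,425), about 45 mm down the slope and clear of it. Now I'll push gently up the slope, stopping short of the mark.

Call:
step_arm([
  {"tx": 1.2, "ty": 0, "tz": 0, "wx": 0, "wy": 0, "wz": 0, "claw": 0},
  {"tx": 0.8, "ty": 0, "tz": 0, "wx": 0, "wy": 0, "wz": 0, "claw": 0},
  {"tx": 0.5, "ty": 0, "tz": 0, "wx": 0, "wy": 0, "wz": 0, "claw": 0},
  {"tx": 0.5, "ty": 0, "tz": 0, "wx": 0, "wy": 0, "wz": 0, "claw": 0},
  {"tx": 0.7, "ty": 0, "tz": 0, "wx": 0, "wy": 0, "wz": 0, "claw": 0},
  {"tx": 0.7, "ty": 0, "tz": 0, "wx": 0, "wy": 0, "wz": 0, "claw": 0},
  {"tx": 0.7, "ty": 0, "tz": 0, "wx": 0, "wy": 0, "wz": 0, "claw": 0},
  {"tx": 0.7, "ty": 0, "tz": 0, "wx": 0, "wy": 0, "wz": 0, "claw": 0},
  {"tx": 0, "ty": 0, "tz": 0, "wx": 0, "wy": 0, "wz": 0, "claw": 0},
])

```text
clock: 8.7
position: [508.9, -239.9, 117.6]
eef_rot: [-0.038, 0.903, 0.082, 0.42]
wrist_force: [-0.0, 0.5, -0.3]
opening: 0.0
finger_force: 0.0
```

```bash
cat >> h.py <<'E'
def lip_u(c,box=(375,180,500,255)):
    h,l,u,n=sash_axes(np.radians(10.2)); P=world(c)[hsvmask(c,(4,150,120),(18,255,255),box)]; P=P[~np.isnan(P[:,0])]
    return len(P),[np.percentile(P@f,[5,50,95]).round(1) for f in(u,n,l)]
E
python3 - <<'E'
from h import *
print(lipc(L0)); c=grab('top'); print(lip_u(c)); s=arm.get_state(); print(s['qpos'].round(2),s['wrist_force'].round(1),s['wrist_torque'].round(2))
E
```

```text
[12.7 -5.5  0.8]
(671, [array([406.3, 408.6, 411.3]), array([-288. , -276.2, -265. ]), array([-423.5, -327.4, -230.4])])
[-1.17  0.32  2.22  1.27  0.9  -0.78] [-0.7  0.2 -0.1] [-0.09  0.35  0.05]
```

Contact is good: the lip has risen 29.5 mm and the TCP sits 17 mm below it. I'll continue.

Call:
step_arm([
  {"tx": 0.5, "ty": 0, "tz": 0, "wx": 0, "wy": 0, "wz": 0, "claw": 0},
  {"tx": 0.8, "ty": 0, "tz": 0, "wx": 0, "wy": 0, "wz": 0, "claw": 0},
  {"tx": 0.8, "ty": 0, "tz": 0, "wx": 0, "wy": 0, "wz": 0, "claw": 0},
  {"tx": 0.8, "ty": 0, "tz": 0, "wx": 0, "wy": 0, "wz": 0, "claw": 0},
  {"tx": 0.8, "ty": 0, "tz": 0, "wx": 0, "wy": 0, "wz": 0, "claw": 0},
  {"tx": 0.6, "ty": 0, "tz": 0, "wx": 0, "wy": 0, "wz": 0, "claw": 0},
  {"tx": 0.4, "ty": 0, "tz": 0, "wx": 0, "wy": 0, "wz": 0, "claw": 0},
  {"tx": 0.3, "ty": 0, "tz": 0, "wx": 0, "wy": 0, "wz": 0, "claw": 0},
  {"tx": 0, "ty": 0, "tz": 0, "wx": 0, "wy": 0, "wz": 0, "claw": 0},
])

```text
clock: 9.88
position: [540.3, -234.8, 155.5]
eef_rot: [-0.038, 0.903, 0.081, 0.42]
wrist_force: [0.0, -1.2, 0.1]
opening: 0.3
finger_force: 0.0
```

Run:
```python
from h import *
print(lipc(L0)); c=grab('top'); print(lip_u(c)); s=arm.get_state(); print(s['qpos'].round(2),s['wrist_force'].round(1))
W=world(c); h,l,u,n=sash_axes(np.radians(10.2))
p=hsvmask(c,(40,90,40),(85,255,255),(365,195,400,225)); v,x=np.where(p)
for col in range(378,393):
    k=x==col
    if k.any(): Q=W[v[k],x[k]]; print(col,v[k].min(),v[k].max(),'u',(Q@u).round(0).tolist(),'l',np.nanmean(Q@l).round(),'n',np.nanmean(Q@n).round())
a=c['pixels'][190:235,365:425]; b=grab('side')['pixels'][120:165,285:345]
cv2.imwrite('pics/c3.png',cv2.resize(np.hstack([a,b])[...,::-1],None,fx=6.5,fy=6.5,interpolation=cv2.INTER_CUBIC))
```

```text
[62.3 -5.5  0.3]
(684, [array([455.6, 457.9, 459.9]), array([-287.9, -275.7, -265. ]), array([-422.7, -326.9, -231.1])])
[-1.09  0.26  2.15  1.22  0.89 -0.59] [-0.3  0.3  0.3]
378 208 211 u [479.0, 478.0, 478.0, 475.0] l -183.0 n -280.0
379 208 211 u [478.0, 480.0, 479.0, 475.0] l -185.0 n -279.0
380 208 212 u [479.0, 479.0, 478.0, 476.0, 475.0] l -187.0 n -277.0
381 208 212 u [481.0, 480.0, 478.0, 477.0, 472.0] l -189.0 n -277.0
382 207 216 u [479.0, 479.0, 479.0, 476.0, 476.0, 474.0, 469.0, 468.0, 465.0, 460.0] l -192.0 n -277.0
383 207 215 u [478.0, 476.0, 478.0, 478.0, 475.0, 474.0, 469.0, 467.0, 463.0] l -194.0 n -277.0
384 207 215 u [480.0, 478.0, 479.0, 477.0, 475.0, 472.0, 468.0, 467.0, 461.0] l -197.0 n -277.0
385 208 215 u [479.0, 478.0, 475.0, 472.0, 470.0, 469.0, 463.0, 461.0] l -199.0 n -277.0
386 208 214 u [470.0, 478.0, 477.0, 474.0, 469.0, 469.0, 465.0] l -201.0 n -277.0
387 209 214 u [473.0, 474.0, 476.0, 469.0, 470.0, 463.0] l -203.0 n -276.0
388 210 212 u [471.0, 472.0, 468.0] l -206.0 n -278.0
389 210 211 u [463.0, 470.0] l -210.0 n -284.0
```

View pics/c3.png

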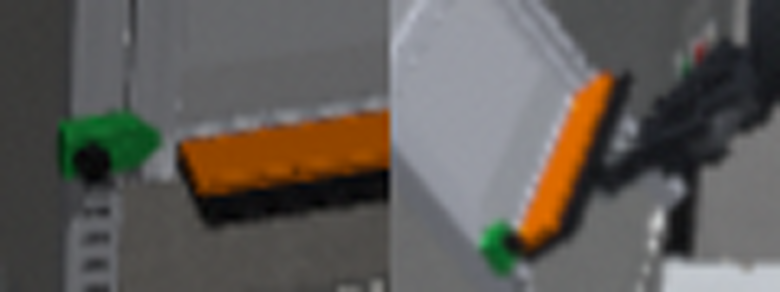

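In the top crop (left) the arrow tip is at (160,137) and the lip's left end is lower, at (180,150). The side crop (right) agrees. About 19 mm remain, so I'll push 15 mm and then re-measure.

Call:
step_arm([
  {"tx": 0.4, "ty": 0, "tz": 0, "wx": 0, "wy": 0, "wz": 0, "claw": 0},
  {"tx": 0.4, "ty": 0, "tz": 0, "wx": 0, "wy": 0, "wz": 0, "claw": 0},
  {"tx": 0.4, "ty": 0, "tz": 0, "wx": 0, "wy": 0, "wz": 0, "claw": 0},
  {"tx": 0.3, "ty": 0, "tz": 0, "wx": 0, "wy": 0, "wz": 0, "claw": 0},
  {"tx": 0, "ty": 0, "tz": 0, "wx": 0, "wy": 0, "wz": 0, "claw": 0},
])

```text
clock: 10.6
position: [549.8, -232.4, 167.0]
eef_rot: [-0.038, 0.903, 0.081, 0.42]
wrist_force: [0.5, -0.1, 0.4]
opening: 0.0
finger_force: 0.0
```

Run:
```python
from h import *
print(lipc(L0)); h,l,u,n=sash_axes(np.radians(10.2))
ims=[]
for nm,box in(('top',(365,190,425,235)),('side',(280,115,340,160))):
    cs=[arm.read_camera(nm) for _ in range(4)]; c=cs[0]; z=np.stack([k['range_z'] for k in cs]); z[z==0]=np.nan
    c['range_z']=np.nan_to_num(np.nanmean(z,0)); c['pixels']=np.mean([k['pixels'] for k in cs],0).astype(np.uint8); np.savez(nm+'3.npz',**c)
    W=world(c); b=box if nm=='side' else (375,180,500,255)
    for name,lo,hi in(('orange',(4,150,120),(18,255,255)),('black',(0,0,0),(180,255,50))):
        P=W[hsvmask(c,lo,hi,b)];P=P[~np.isnan(P[:,0])]; q=np.stack([P@u,P@n,P@l],1)
        q=q[(abs(q[:,1]+270)<20)&(abs(q[:,0]-466)<25)]; 
        if name=='black': q=q[(q[:,1]>-262)]
        print(nm,name,len(q),np.percentile(q,[10,50,90],axis=0).round(1).tolist())
    P=W[hsvmask(c,(40,90,40),(85,255,255),(box[0],box[1],box[2],box[3]))];P=P[~np.isnan(P[:,0])]; q=np.stack([P@u,P@n,P@l],1)
    for a in range(-214,-184,3):
        k=q[(q[:,2]>=a)&(q[:,2]<a+3)]
        if len(k): print(nm,'ptr l',a,len(k),'u',k[:,0].min().round(1),k[:,0].max().round(1),'n',np.median(k[:,1]).round(1))
    ims.append(c['pixels'][box[1]:box[3],box[0]:box[2]])
cv2.imwrite('pics/c4.png',cv2.resize(np.hstack(ims)[...,::-1],None,fx=6.5,fy=6.5,interpolation=cv2.INTER_CUBIC))
```

```text
[77.4 -5.7  0.9]
top orange 681 [[472.2, -285.8, -413.1], [473.0, -275.7, -327.5], [473.9, -266.3, -242.2]]
top black 396 [[460.7, -260.7, -412.2], [465.3, -256.2, -324.2], [466.5, -254.5, -242.7]]
top ptr l -211 1 u 469.0 469.0 n -279.1
top ptr l -208 5 u 466.6 472.1 n -275.5
top ptr l -205 7 u 464.7 475.6 n -275.1
top ptr l -202 7 u 463.8 478.6 n -276.3
top ptr l -199 14 u 463.1 479.8 n -276.1
top ptr l -196 13 u 463.0 479.2 n -276.1
top ptr l -193 9 u 460.5 479.2 n -275.1
top ptr l -190 7 u 472.9 479.4 n -277.0
top ptr l -187 7 u 473.1 479.5 n -276.4
side orange 115 [[471.3, -282.8, -405.2], [473.8, -270.8, -314.5], [474.3, -263.8, -233.5]]
side black 60 [[451.5, -260.1, -401.2], [466.3, -255.3, -311.0], [467.2, -253.4, -238.1]]
side ptr l -202 2 u 472.3 477.2 n -274.3
side ptr l -199 1 u 479.7 479.7 n -276.1
side ptr l -196 2 u 475.9 479.7 n -276.8
side ptr l -190 3 u 474.2 479.6 n -274.3<stdin>:6: RuntimeWarning: Mean of empty slice
```

View pics/c4.png

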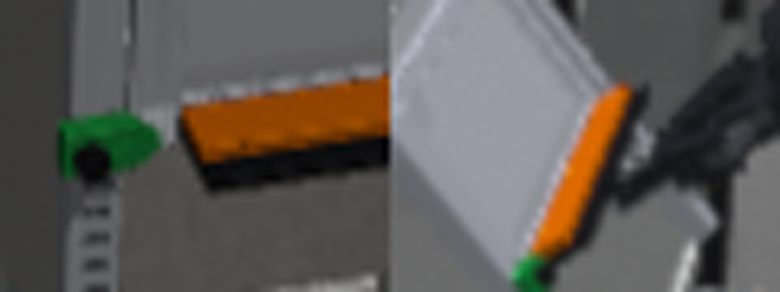

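Run:
```python
from h import *
c=load('top3'); W=world(c); h,l,u,n=sash_axes(np.radians(10.2))
P=W[hsvmask(c,(4,150,120),(18,255,255),(375,180,500,255))];P=P[~np.isnan(P[:,0])]; q=np.stack([P@u,P@n,P@l],1); q=q[(q[:,1]>-286)&(q[:,1]<-266)]
s=np.polyfit(q[:,2]+327,q[:,0],1); print('u=',s.round(4),'at left end',np.polyval(s,110).round(2),'slope along n',np.polyfit(q[:,1]+276,q[:,0],1).round(3))
E_=np.linalg.inv(c['extrinsics'])
def hit(px,py,n0):
    d=E_[:3,:3]@np.array([(px-c['cx'])/c['fx'],(py-c['cy'])/c['fy'],1]); o=E_[:3,3]; X=o+d*(n0-o@n)/(d@n); return (X@u).round(1),(X@l).round(1)
im=c['pixels'].astype(int); g=im[...,1]-(im[...,0]+im[...,2])//2
print(g[203:219,382:394])
for y in(210.5,211,211.5): print(y,hit(389.5,y,-276))
for y in range(203,219):
  if g[y,385]>20: print(y,hit(385,y-.5,-276)[0],hit(385,y+.5,-276)[0])
```

```text
u= [1.800000e-03 4.730328e+02] at left end 473.23 slope along n [-1.30000e-02  4.73036e+02]
[[ -1  -2   0  -1  -1  -1   0   0  -2  -1  -1   0]
 [ -1  -2  -1  -1  -1  -1  -1   0  -1  -1  -1   0]
 [ -1  -2  -1  -1  -2  -1  -1  -1  -1  -1  -1  -1]
 [  5   9  13   4  -2  -2  -1  -1  -1   0  -2 -10]
 [ 37  43  45  23   8  -1  -1  -1  -1   0  -2  -3]
 [ 70  70  70  67  34   7   3  -2  -1  -1  -1  -3]
 [ 69  66  66  69  58  47  22   6  -1  -1  -1  -4]
 [ 63  57  56  55  56  58  58  28  -1  -1   0  -2]
 [ 55  57  59  58  56  55  55  33   3  -2  -1   0]
 [ 58  58  62  61  55  55  55  34   9   0   1   0]
 [ 59  59  55  55  55  54  33   8   0   2   0   0]
 [ 51  55  56  55  48  33   8   1   1   1   1   1]
 [ 44  49  41  38  21   8   1   1   1   1   1   1]
 [ 23  20  14   9   1   0   1   1   1   2   0   1]
 [  0  -1   1   1   1   1   1   0   1   1   0   1]
 [ -1   0   1   1   0   1   1   0   1   0   1   1]]
210.5 (np.float64(472.8), np.float64(-208.8))
211 (np.float64(471.3), np.float64(-208.9))
211.5 (np.float64(469.9), np.float64(-209.0))
207 486.3 483.4
208 483.4 480.5
209 480.5 477.7
210 477.7 474.8
211 474.8 471.9
212 471.9 469.0
213 469.0 466.1
214 466.1 463.1
215 463.1 460.2
```

Lip seam is at u=466.0 and the pointer tip at 469.6±1, so the remaining travel is 3.6 mm. I'll push that, then back away down the slope and outward.

Call:
step_arm([
  {"tx": 0.18, "ty": 0, "tz": 0, "wx": 0, "wy": 0, "wz": 0, "claw": 0},
  {"tx": 0.18, "ty": 0, "tz": 0, "wx": 0, "wy": 0, "wz": 0, "claw": 0},
  {"tx": 0, "ty": 0, "tz": 0, "wx": 0, "wy": 0, "wz": 0, "claw": 0},
  {"tx": -0.5, "ty": 0, "tz": 0, "wx": 0, "wy": 0, "wz": 0, "claw": 0},
  {"tx": -1.5, "ty": 0, "tz": 0, "wx": 0, "wy": 0, "wz": 0, "claw": 0},
  {"tx": 0, "ty": 0, "tz": -2, "wx": 0, "wy": 0, "wz": 0, "claw": 0},
  {"tx": 0, "ty": 0, "tz": -4, "wx": 0, "wy": 0, "wz": 0, "claw": 0},
  {"tx": 0, "ty": 0, "tz": -4, "wx": 0, "wy": 0, "wz": 0, "claw": 0},
  {"tx": 0, "ty": 0, "tz": 0, "wx": 0, "wy": 0, "wz": 0, "claw": 0},
])

```text
clock: 12.12
position: [463.2, -250.1, 220.1]
eef_rot: [-0.036, 0.903, 0.081, 0.42]
wrist_force: [0.8, 0.0, -0.0]
opening: 0.1
finger_force: 0.0
```

Run:
```python
from h import *
h,l,u,n=sash_axes(np.radians(10.2)); c=grab('top'); print(lip_u(c)); b=grab('side'); print(lip_u(b,(280,100,350,175)))
W=world(c); P=W[hsvmask(c,(40,90,40),(85,255,255),(365,190,395,225))]; print('ptr med u',np.nanmedian(P@u),'max',np.nanmax(P@u))
a=load('side'); cv2.imwrite('pics/c5.png',cv2.resize(np.hstack([c['pixels'][100:300,340:540],b['pixels'][80:280,230:430]])[...,::-1],None,fx=2,fy=2,interpolation=cv2.INTER_CUBIC))
```

```text
(653, [array([473.7, 476. , 478.1]), array([-287. , -276. , -265.4]), array([-423.3, -328.2, -231.7])])
(116, [array([472.7, 476.5, 477.8]), array([-285.5, -272. , -263.6]), array([-418.8, -307.1, -222.7])])
ptr med u 474.3224062733698 max 482.9960665076518
```

View pics/c5.png

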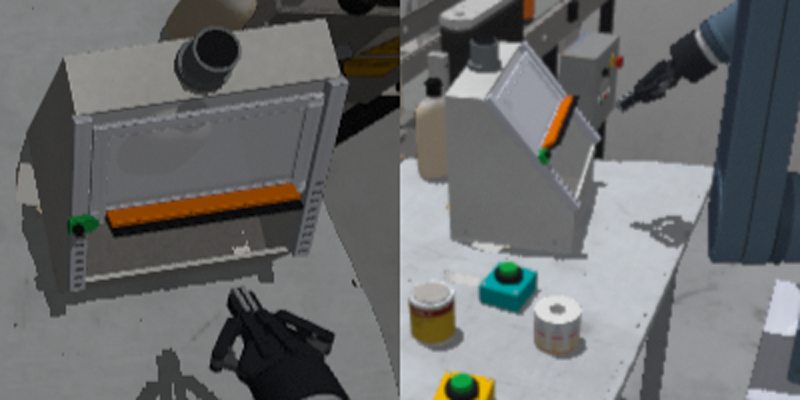

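The window stands with its seam at u≈469.0 against the pointer at about 469.6. The pointer's tip is level with the lip's left end in both views, the arm is clear, and nothing else has moved.

```bash
python3 -c "
from plant import arm
print(arm.finish_job())"
```

```text
the job is handed in; nothing more can be done
None
```

The job is handed in: I pressed the yellow box's green button to its stop, then pushed the window up until its lip was level with the pointer (within about 1 mm by camera), and left it standing there with the arm clear.

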